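# Feed a slim gift bar into the gravity chute

### The arm

A 7-joint arm with a two-finger parallel gripper is mounted at the origin on a cart in front of the work surface, level with it; the furniture and walls round the work are solid. World frame = base frame: x ahead of the robot, y to its left, z up, the work surface at z = 0. Lengths are in m, angles in degrees, forces in N, time in s.
With the tool pointing down it reaches from about 0.35 to 0.775 m from the base axis. Payload 3.1 kg.
Tool frame: the origin (TCP) lies at the very end of the fingers, on their centre line; the grasp point (between the pads) lies 19 mm behind it (bot.grip_point_offset is the distance from the TCP to the grasp point, in m); y points along the fingers, x is the direction in which the jaws open and shut, and the axes are right-handed (so a half turn about y gives the same grasp; the last joint's range is limited). The gripper opens to 85 mm and grips with 20 to 120 N. Pads are 22 mm wide; open, the fingers measure 114 mm over their backs; the gripper's body (76 mm by 85 mm) begins 54 mm behind the grasp point. The pads swing forward as they close: fully open they stand 13 mm farther back than shut.
Start: joints at [65.334, 17.813, 0.802, 86.603, -0.252, 75.585, -1.558], TCP at [0.209, -0.509, 0.231] pointing down, gripper open.
Joint ranges: [-154.91, 154.91], [-16.99, 109.72], [-72.82, 74.43], [7.12, 147.25], [-82.49, 262.49], [11.32, 116.49], [-174.64, 174.64]. Speed limits (degrees/s): [159.86, 159.86, 180, 180, 180, 180, 180].

### API

Orientations are given as a 3x3 rotation matrix whose columns are the frame's x, y, z axes.
In Python, from workcell import bot gives the robot as it stands.
- The arm moves only by the tool apply_moves, never from a script. Its argument "series" is a list of rows, each an object with "slide": the shift along the tool's x, y, z in cm, a list of three; "roll": the turn about the tool's y in degrees. A call has 1 to 10 rows; each row is the pose to reach, as a shift and turn from the pose commanded when the call began, along the tool's axes at that moment; what a row does not reach only later rows make up. A row lasts 1/10 s, in which the tool goes at most 50 mm and 8.59 degrees, less where a joint would pass 70% of its speed; a pose out of reach is approached as far as the arm can. A call with a gripper value outside its range is refused whole. "hand" is the finger opening in cm, from 0 to 8.54, set as the call begins (left out, the last holds). The fingers move at their own pace and stop on an object; "grip_force" is the grip in N (left out, the last holds). Time passes only in rows, so rows that repeat a pose let the fingers close. It gives the time, the measured TCP pose, the force and the opening at its end, in the units of the state.
- bot.get_obs(): the state, without advancing time (a new reading comes with each control period).
- bot.snapshot(name): name is "scene" or "top" or "wrist"; returns (picture, depth): 384x512x3 uint8, blue, green, red; 384x512 float32, m along the optical axis (not along the pixel's ray), 0 where there is no reading.
- bot.camera_info(name): a dict with "camera_matrix" (3x3 intrinsics, pixels), "camera_from_world" (4x4, takes a point from world to camera coordinates); the wrist camera has in their place "T_tool_cam" (4x4, takes a point from camera to tool coordinates, whose origin is the TCP and whose axes are the tool frame's). Camera axes: x right, y up, looking along -z (the intrinsics and any distortion apply to the point x, -y, -z); pixel columns grow to the right and rows downward; lengths in m; the calibration is good to about 2 mm. A picture is of the moment at which its call begins: read the wrist's pose just before it. camera_info takes no time and is no camera call.
- bot.hand_in(): hands the job in, once; it reports no verdict.
The state is a dict: "clock": time; "qpos": joint angles; "qvel": joint speeds; "joint_efforts": joint torques, N m; "tool_pos": TCP position; "tcp_rot": TCP orientation; "force": force on the tool from outside, world axes, zero at the start; "wrist_torque": the same for the moment, N m; "gripper_width": finger opening in m.
Only numpy, scipy, OpenCV 4.12 (cv2) and the standard library are available. Lean on these libraries where they do the work, as an engineer would, in place of code of your own. Each camera call takes 0.05 s, during which the arm holds its last target. There are 200 camera calls.

### The job

Refill the sloping metal gravity chute with the slim gift bar that has no bow and stands on its narrow edge at the near part of the table. Keep the bar on its narrow edge, lay it lengthwise into the upper end of the chute, lowering it between the side walls before you let go, and let it slide down by itself to the wooden stop at the lower end. Leave the other packs where they are.

Things in the scene. Friction and masses are not known exactly. Their poses are not given: they have to be found in the camera images.
- bar_mid (a point): The bar to feed: a wrapped box without bow, on edge, 182 mm long, 67 mm high, 48 mm wide (grasp across this), 0.2 kg. The point is its centre, 34 mm above the table. Own y axis along its length (either end first), x down, z across. Held level over the chute its up-slope end touches the floor first, with the centre 33 mm above infeed; let go there or a little higher it settles and slides.
- infeed (a point): Where the bar's centre sits when it lies on the chute floor at the upper end, centred. Axes: z up, y level along the chute, up-slope (robot's left), x across. Smooth steel trough, 400 mm long, falling 21 degrees to -y; floor 36 mm straight below the point; 64 mm wide inside, 87 mm at the flared lips 32 mm above the floor (up to 0.20 m over the table). Bar at rest on the stop: y -0.176, z -0.068.
- bow_pack_mid (a point): A bystander to leave alone: a gift-wrapped bar lying flat, 67 mm wide, 194 mm long, 52 mm high, with a bow on top that reaches 76 mm. The point is the centre of the box; own y axis along its length.
- slab_pack_mid (a point): A bystander to leave alone: a wide flat slab pack in cellophane without a bow, lying flat, 89 mm wide, 182 mm long, 40 mm high. The point is its centre; own y axis along its length.

How it is judged:
By the outcome, as a careful person would: the job done as asked, in the order asked, and still so for the second after the job is handed in, with the robot touching nothing.
It also fails if it takes over 38 s, if anything falls off the work surface, if the arm or the gripper's body presses on something with over 40 N, if the wrist force passes 120 N, or if a joint passes its speed limit or range.

## Working session

There is one attempt and no reset: what is moved stays moved. The work goes in short steps, Python scripts to look and compute and a tool call to move; the robot and the scene stay as the last step left them, time stands still between calls to the robot, and variables do not carry over. Pictures are saved under pics/ and viewed, about 8 in all and at most 12, crops included, and the job is handed in when it is done.

Besides the shell and the picture viewer there is one more tool, called after "Request:" in YAML: its name, and indented under it one key for each argument. apply_moves: Moves the arm, as the interface text tells. Its arguments: {"type":"object","properties":{"series":{"type":"array","items":{"type":"object","properties":{"slide":{"type":"array","items":{"type":"number"}},"roll":{"type":"number"}}}},"hand":{"type":"number"},"grip_force":{"type":"number"}},"required":["series"]}

```bash
mkdir -p pics; cat > h.py <<'E'
import numpy as np, cv2
from workcell import bot
def cloud(name):
    o=bot.get_obs(); im,d=bot.snapshot(name); i=bot.camera_info(name)
    K=np.array(i["camera_matrix"]); v,u=np.mgrid[0:384,0:512]
    p=np.stack([(u-K[0,2])/K[0,0]*d,-(v-K[1,2])/K[1,1]*d,-d,np.ones_like(d)],-1)
    if name=="wrist":
        W=np.eye(4);W[:3,:3]=o["tcp_rot"];W[:3,3]=o["tool_pos"];T=W@np.array(i["T_tool_cam"])
    else: T=np.linalg.inv(np.array(i["camera_from_world"]))
    P=(p@T.T)[...,:3]; P[d<=0]=np.nan
    return im,P
E
python3 - <<'E'
from h import *
o=bot.get_obs();print(o)
print({k:v for k,v in bot.camera_info("top").items()})
ims=[]
for n in("scene","top"):
    im,P=cloud(n);np.save(n+".npy",P);cv2.imwrite(n+".png",im);ims.append(im)
cv2.imwrite("pics/a.png",cv2.resize(ims[0],(800,600)));cv2.imwrite("pics/b.png",cv2.resize(ims[1],(800,600)))
E
```

```text
{'clock': 0.0, 'qpos': array([65.3336661 , 17.86222115,  0.79972298, 86.6919647 , -0.25271999,
       75.58276665, -1.55841031]), 'qvel': array([-0.04776293,  0.03247173, -0.07308394,  0.10589864, -0.01037295,
        0.02510084, -0.06005486]), 'joint_efforts': array([ 4.59938055e-04, -3.79908514e+01,  1.46354777e-01, -2.30593765e+01,
        1.23700965e-02,  1.38810594e-02,  1.25730142e-05]), 'tool_pos': array([ 0.20825546, -0.50826857,  0.23020383]), 'tcp_rot': array([[ 3.79184432e-01, -9.64552783e-04,  9.25320613e-01],
       [-9.25318110e-01,  2.15332198e-03,  3.79185651e-01],
       [-2.35825779e-03, -9.99997216e-01, -7.60119855e-05]]), 'force': array([0.51455438, 0.73163376, 0.2320238 ]), 'wrist_torque': array([-0.00270121,  0.0726709 ,  0.02295767]), 'gripper_width': 0.08544800378861674}
{'camera_matrix': array([[358.00084175,   0.        , 256.76876171],
       [  0.        , 358.00084175, 187.51662786],
       [  0.        ,   0.        ,   1.        ]]), 'camera_from_world': array([[-1.81969755e-02, -9.99834327e-01, -4.34828235e-04,
         1.66956366e-01],
       [ 9.89422205e-01, -1.80700722e-02,  1.43934613e-01,
        -4.89390441e-01],
       [-1.43918625e-01,  2.18894592e-03,  9.89587105e-01,
        -9.44810939e-01],
       [ 0.00000000e+00,  0.00000000e+00,  0.00000000e+00,
         1.00000000e+00]])}
```

View pics/a.png

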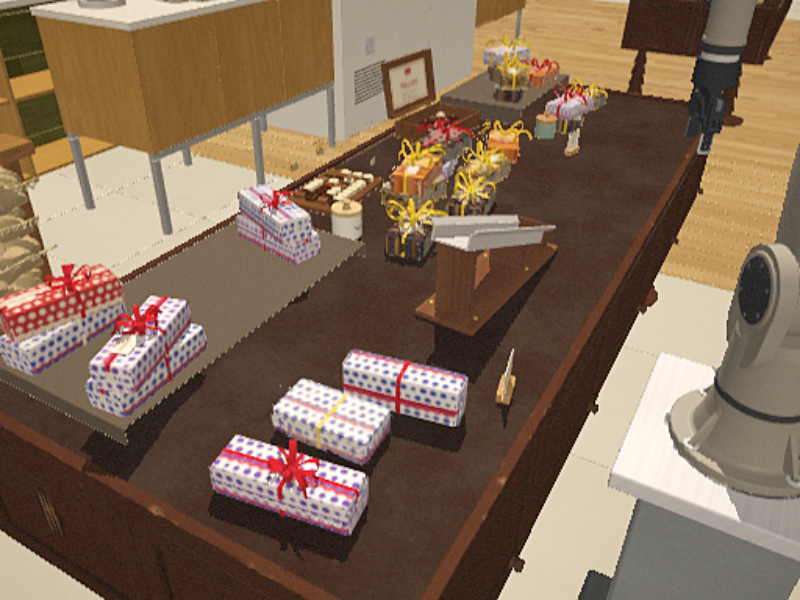

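View pics/b.png

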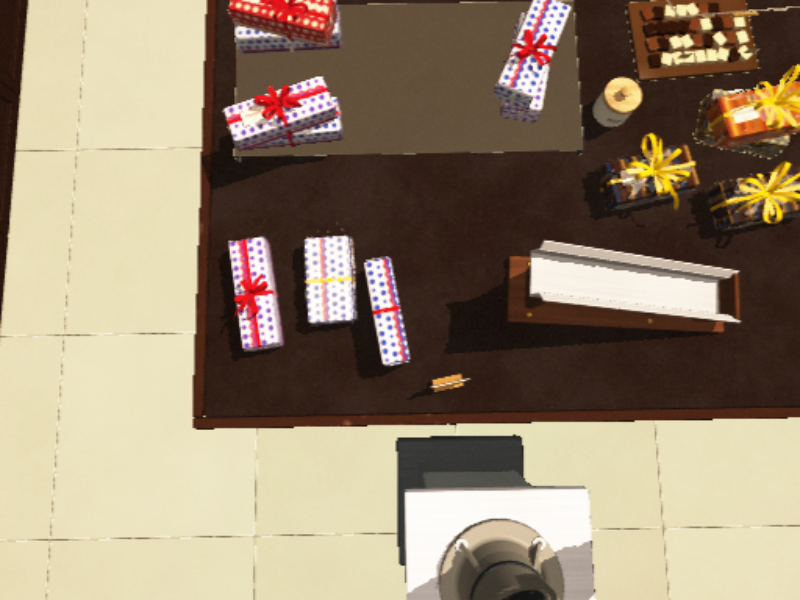

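The scene view shows three packs at the near table: the bow pack, the flat slab, and the on-edge bar with a red band and no bow. In the top view (800x600) the bar runs from about (378,258) to (398,363). The chute trough runs from (532,275), its upper end, to (728,300), and falls to the right.

```bash
python3 - <<'E'
from h import *
P=np.load("top.npy")
u0,v0,u1,v1=[int(x/1.5625) for x in(358,245,420,375)]
Q=P[v0:v1,u0:u1].reshape(-1,3);Q=Q[~np.isnan(Q[:,0])]
T=Q[(Q[:,2]>.055)&(Q[:,2]<.08)]
r=cv2.minAreaRect((T[:,:2]*1000).astype(np.float32));print("bar",np.median(T[:,2]),len(T),r,cv2.boxPoints(r))
m=T[:,:2].mean(0);print(m, np.linalg.svd(T[:,:2]-m,full_matrices=False)[2][0])
for (a,b,c,d) in [(225,235,285,355),(300,235,358,325)]:
    q=P[int(b/1.5625):int(d/1.5625),int(a/1.5625):int(c/1.5625)].reshape(-1,3);q=q[q[:,2]>.03]
    r=cv2.minAreaRect((q[:,:2]*1000).astype(np.float32));print("by",np.median(q[:,2]),cv2.boxPoints(r).round().tolist())
# chute
R=P[140:215,320:480].reshape(-1,3);R=R[(R[:,2]>.03)&(R[:,2]<.24)]
# floor plane RANSAC
rng=np.random.default_rng(0);best=0
for _ in range(2000):
    a,b,c=R[rng.choice(len(R),3,False)];n=np.cross(b-a,c-a);l=np.linalg.norm(n)
    if l<1e-6: continue
    n/=l;n*=np.sign(n[2])
    if abs(n[2]-np.cos(np.radians(21)))>.03: continue
    k=abs((R-a)@n)<.003
    if k.sum()>best: best=k.sum();K=k
F=R[K];c=F.mean(0);n=np.linalg.svd(F-c,full_matrices=False)[2][2];n*=np.sign(n[2])
print("floor",best,c,n,np.degrees(np.arccos(n[2])))
s=np.array([n[0],n[1]]);s=-s/np.linalg.norm(s) # upslope horizontal
x=np.array([s[1],-s[0]])
A=np.c_[F[:,:2]@x,F[:,:2]@s,F[:,2]];L=np.c_[R[:,:2]@x,R[:,:2]@s,R[:,2]]
print("s",s,"x",x);print("floor range",np.percentile(A,[0,2,50,98,100],axis=0))
r=cv2.minAreaRect((F[:,:2]*1000).astype(np.float32));print(cv2.boxPoints(r).round(1).tolist(),r)
h=(R-c)@n
for lo,hi in[(-.02,-.004),(.01,.02),(.02,.027),(.027,.035),(.035,.05)]:
    k=(h>lo)&(h<hi);print(lo,hi,k.sum(),np.percentile(L[k],[2,50,98],axis=0).round(4).tolist() if k.sum() else "")
E
```

```text
bar 0.06624150422826902 1201 ((460.1995849609375, 186.0257110595703), (183.05455017089844, 47.22306442260742), 9.915063858032227) [[365.97375 193.52467]
 [374.10498 147.00694]
 [554.4254  178.52675]
 [546.2942  225.04448]]
[0.45873723 0.18546166] [-0.98505925 -0.17221576]
by 0.05050028642541726 [[397.0, 438.0], [406.0, 370.0], [600.0, 396.0], [591.0, 464.0]]
by 0.04003421941713736 [[442.0, 326.0], [446.0, 239.0], [602.0, 246.0], [598.0, 333.0]]
floor 2686 [ 0.49269451 -0.19958622  0.10206208] [-0.0270488  -0.35649339  0.93390622] 20.94785061893102
s [0.07565715 0.99713389] x [ 0.99713389 -0.07565715]
floor range [[ 4.67301386e-01 -3.57360624e-01  3.00706561e-02]
 [ 4.77226215e-01 -3.40697558e-01  3.32153189e-02]
 [ 5.06412265e-01 -1.56281896e-01  1.04226706e-01]
 [ 5.35714611e-01 -4.82476475e-03  1.61931564e-01]
 [ 5.38921743e-01  7.43919338e-05  1.65509511e-01]]
[[437.8999938964844, -391.6000061035156], [509.29998779296875, -397.20001220703125], [537.4000244140625, -40.70000076293945], [466.0, -35.099998474121094]] ((487.64959716796875, -216.14859008789062), (357.5865173339844, 71.56974029541016), 85.49030303955078)
-0.02 -0.004 7 [[0.4642, -0.334, 0.0318], [0.4942, -0.2047, 0.0808], [0.5331, -0.0074, 0.1566]]
0.01 0.02 239 [[0.4705, -0.3789, 0.0324], [0.5359, -0.2775, 0.0746], [0.6419, -0.0074, 0.1786]]
0.02 0.027 627 [[0.4666, -0.3847, 0.0424], [0.5368, -0.2011, 0.1129], [0.64, -0.0149, 0.1841]]
0.027 0.035 1018 [[0.4584, -0.3883, 0.0463], [0.5313, -0.2036, 0.1188], [0.6391, -0.0166, 0.1909]]
0.035 0.05 9 [[0.4591, -0.4092, 0.0462], [0.5402, -0.1831, 0.132], [0.6449, -0.0222, 0.1936]]
```

Request:
apply_moves:
  series:
    - {"slide":[-3,0,2.75],"roll":0.7}
    - {"slide":[-6,0,5.5],"roll":1.4}
    - {"slide":[-9,0,8.25],"roll":2.1}
    - {"slide":[-12,0,11],"roll":2.8}
    - {"slide":[-15,0,13.75],"roll":3.5}
    - {"slide":[-18,0,16.5],"roll":4.2}
    - {"slide":[-21,0,19.25],"roll":4.9}
    - {"slide":[-24,0,22],"roll":5.6}
    - {"slide":[-27,0,24.75],"roll":6.3}
    - {"slide":[-30,0,27.5],"roll":7}
  hand: 6.2

```text
clock: 1.1
tool_pos: [0.3492, -0.1254, 0.2311]
tcp_rot: [[0.263, -0.0, 0.965], [-0.965, -0.0, 0.263], [0.0, -1.0, -0.0]]
force: [0.4, -0.5, 0.1]
gripper_width: 0.0622
```

```bash
python3 - <<'E'
from h import *
o=bot.get_obs();print(o["qpos"].round(1),o["tool_pos"],o["clock"])
t=np.array([.460,.186,.20]);R=o["tcp_rot"]
print((R.T@(t-o["tool_pos"])*100).round(2), np.degrees(np.arctan2(R[1,0],R[0,0]))+80.1)
# lateral chute profile per s-slice
P=np.load("top.npy");s=np.array([.077,.997]);x=np.array([.997,-.077])
R=P[140:215,320:480].reshape(-1,3);R=R[(R[:,2]>.03)&(R[:,2]<.24)]
c=np.array([.49269,-.19959,.10206]);n=np.array([-.0270,-.3565,.9339]);h=(R-c)@n
a=R[:,:2]@x;b=R[:,:2]@s
for lo in(-.05,-.1,-.15,-.2,-.25,-.3,-.35):
    k=(b>lo)&(b<lo+.05)&(h>.024)&(h<.036)&(a<.58);f=(b>lo)&(b<lo+.05)&(abs(h)<.003)
    nr=a[k&(a<.5)];fr=a[k&(a>.5)]
    print(lo,len(nr),nr.min().round(4) if len(nr) else "",len(fr),np.percentile(fr,[1,99]).round(4) if len(fr) else "",np.percentile(a[f],[1,99]).round(4))
S=np.load("scene.npy").reshape(-1,3);S=S[~np.isnan(S[:,0])]
h=(S-c)@n;a=S[:,:2]@x;b=S[:,:2]@s
for lo in(-.05,-.1,-.15,-.2,-.3):
    k=(b>lo)&(b<lo+.05)&(h>.02)&(h<.04)&(a>.42)&(a<.58);print("sc",lo,k.sum(),np.histogram(a[k],np.arange(.44,.571,.01))[0], h[k].max() if k.any() else "")
k=(abs(a-.5)<.02)&(b<-.33)&(b>-.42)&(S[:,2]>.02);
Q=P.reshape(-1,3);k=(abs(Q[:,:2]@x-.502)<.02);Q=Q[k];bb=Q[:,:2]@s;i=np.argsort(bb)
for j in i[(bb[i]<-.34)&(bb[i]>-.43)][::4]:print(bb[j].round(3),Q[j,2].round(3),end="; ")
E
```

```text
[ 39.   -2.8 -20.8 110.3  -1.   72.4 -56.2] [ 0.34919247 -0.12540127  0.23105343] 1.1
[-27.13   3.1   18.88] 5.339746870844266
-0.05 70 0.4575 88 [0.5374 0.5494] [0.473  0.5353]
-0.1 83 0.4581 102 [0.5375 0.5494] [0.4767 0.5357]
-0.15 76 0.458 96 [0.5375 0.5499] [0.4769 0.5362]
-0.2 71 0.4582 90 [0.5378 0.5495] [0.477  0.5365]
-0.25 67 0.459 84 [0.5379 0.5505] [0.4776 0.5368]
-0.3 62 0.4592 78 [0.5378 0.5509] [0.478  0.5373]
-0.35 55 0.4593 72 [0.5393 0.5512] [0.4779 0.5373]
sc -0.05 68 [ 0 22  7  0  0  0  0  0  0 23 16  0  0] 0.03094369147720492
sc -0.1 71 [ 0 20  7  0  0  0  0  0  0 26 18  0  0] 0.030996282157146823
sc -0.15 59 [ 0 17  4  0  0  0  0  0  0 25 13  0  0] 0.03039465880479801
sc -0.2 52 [ 0 17  6  0  0  0  0  0  0 17 12  0  0] 0.030638463909835732
sc -0.3 43 [ 0 11  4  0  0  0  0  0  0 19  9  0  0] 0.029606548765348517
-0.43 -0.003; -0.429 -0.002; -0.428 0.003; -0.427 -0.0; -0.426 -0.003; -0.424 -0.004; -0.424 0.001; -0.423 -0.002; -0.422 0.0; -0.421 -0.003; -0.42 0.002; -0.42 -0.002; -0.419 0.001; -0.418 -0.002; -0.417 0.003; -0.417 -0.001; -0.415 0.001; -0.385 0.049; 
[... 281 characters left out ...]
.372 0.048; -0.371 0.043; -0.371 0.034; -0.371 0.045; -0.371 0.044; -0.371 0.044; -0.371 0.04; -0.37 0.041; -0.37 0.051; -0.369 0.037; -0.369 0.033; -0.369 0.03; -0.369 0.04; -0.368 0.024; -0.368 0.035; -0.368 0.026; -0.367 0.032; -0.367 0.027; -0.367 0.033; -0.366 0.029; -0.366 0.033; -0.366 0.024; -0.366 0.035; -0.365 0.031; -0.365 0.027; -0.364 0.022; -0.364 0.028; -0.363 0.025; -0.363 0.025; -0.36 0.025; -0.36 0.026; -0.358 0.028; -0.358 0.029; -0.357 0.026; -0.356 0.027; -0.355 0.025; -0.354 0.026; -0.353 0.027; -0.352 0.03; -0.351 0.031; -0.349 0.03; -0.349 0.029; -0.349 0.031; -0.348 0.027; -0.346 0.03; -0.346 0.032; -0.345 0.032; -0.343 0.032; -0.342 0.033; -0.341 0.034; -0.34 0.035;
```

Request:
apply_moves:
  series:
    - {"slide":[-3.4,0.4,2.35],"roll":0.7}
    - {"slide":[-6.8,0.8,4.7],"roll":1.4}
    - {"slide":[-10.2,1.2,7.05],"roll":2.1}
    - {"slide":[-13.6,1.6,9.4],"roll":2.8}
    - {"slide":[-17,2,11.75],"roll":3.5}
    - {"slide":[-20.4,2.4,14.1],"roll":4.2}
    - {"slide":[-23.8,2.8,16.5],"roll":4.8}
    - {"slide":[-27.1,3.1,18.9],"roll":5.3}
    - {"slide":[-27.1,3.1,18.9],"roll":5.3}
    - {"slide":[-27.1,3.1,18.9],"roll":5.3}

```text
clock: 2.1
tool_pos: [0.4595, 0.185, 0.1995]
tcp_rot: [[0.176, -0.002, 0.984], [-0.984, -0.0, 0.176], [-0.0, -1.0, -0.002]]
force: [0.0, -0.0, -0.2]
gripper_width: 0.062
```

```bash
python3 - <<'E'
from h import *
o=bot.get_obs();print(o["qpos"].round(1),o["tool_pos"],o["clock"])
im,P=cloud("wrist");cv2.imwrite("pics/c.png",im)
Q=P.reshape(-1,3);Q=Q[~np.isnan(Q[:,0])]
T=Q[(Q[:,2]>.058)&(Q[:,2]<.075)&(Q[:,1]<.25)&(Q[:,1]>.12)]
r=cv2.minAreaRect((T[:,:2]*1000).astype(np.float32));print(len(T),r,np.median(T[:,2]))
m=Q[(Q[:,2]>.03)&(Q[:,2]<.045)&(Q[:,1]>.23)];print("slab ymin",np.percentile(m[:,1],1) if len(m) else None)
t=np.array([r[0][0]/1000,r[0][1]/1000,.027]);R=o["tcp_rot"]
print((R.T@(t-o["tool_pos"])*100).round(2), np.degrees(np.arctan2(R[1,0],R[0,0])))
E
```

```text
[   9.    16.9  -40.7   96.6   11.5   70.9 -114.2] [0.45945939 0.18495143 0.19951027] 2.1
9134 ((458.3106384277344, 185.3268280029297), (183.42874145507812, 46.861976623535156), 9.832030296325684) 0.06633581916096795
slab ymin 0.24417062802654663
[-0.05 17.25 -0.07] -79.8537243333093
```

View pics/c.png

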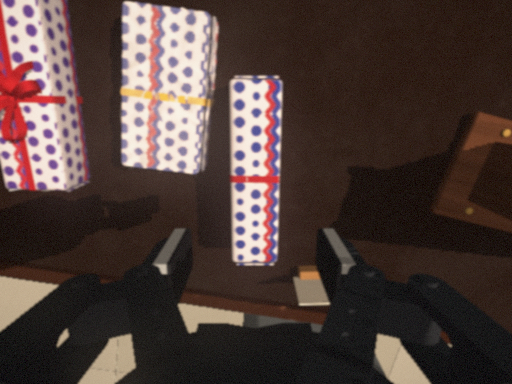

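The wrist view shows the bar from (232,77) to (278,264), parallel to the jaws and centred between them. The slab's right edge (x≈210) is clear of the left finger, so I descend straight down and grip.

Request:
apply_moves:
  series:
    - {"slide":[-0.05,3,0]}
    - {"slide":[-0.05,6.5,0]}
    - {"slide":[-0.05,10,0]}
    - {"slide":[-0.05,12,0]}
    - {"slide":[-0.05,14,0]}
    - {"slide":[-0.05,15.5,0]}
    - {"slide":[-0.05,16.5,0]}
    - {"slide":[-0.05,17.2,0]}
    - {"slide":[-0.05,17.2,0]}
    - {"slide":[-0.05,17.2,0]}

```text
invalid input
```

Request:
apply_moves:
  series:
    - {"slide":[0,0,0]}
    - {"slide":[0,0,0]}
    - {"slide":[0,0,0]}
    - {"slide":[0,0,0]}
    - {"slide":[0,0,0]}
    - {"slide":[0,0,0]}
    - {"slide":[0,0,0]}
    - {"slide":[0,0,0]}
  hand: 4
  grip_force: 40

```text
invalid input
```

Request:
apply_moves:
  series:
    - {"slide":[-0.05,3,0],"roll":0}
    - {"slide":[-0.05,6.5,0],"roll":0}
    - {"slide":[-0.05,10,0],"roll":0}
    - {"slide":[-0.05,12,0],"roll":0}
    - {"slide":[-0.05,14,0],"roll":0}
    - {"slide":[-0.05,15.5,0],"roll":0}
    - {"slide":[-0.05,16.5,0],"roll":0}
    - {"slide":[-0.05,17.2,0],"roll":0}
    - {"slide":[-0.05,17.2,0],"roll":0}
    - {"slide":[-0.05,17.2,0],"roll":0}

```text
clock: 3.15
tool_pos: [0.4606, 0.1845, 0.0288]
tcp_rot: [[0.173, 0.001, 0.985], [-0.985, 0.0, 0.173], [0.0, -1.0, 0.001]]
force: [-0.2, 0.2, 0.5]
gripper_width: 0.0622
```

Request:
apply_moves:
  series:
    - {"slide":[0,0,0],"roll":0}
    - {"slide":[0,0,0],"roll":0}
    - {"slide":[0,0,0],"roll":0}
    - {"slide":[0,0,0],"roll":0}
    - {"slide":[0,0,0],"roll":0}
    - {"slide":[0,0,0],"roll":0}
    - {"slide":[0,0,0],"roll":0}
  hand: 4
  grip_force: 40

```text
clock: 3.85
tool_pos: [0.4609, 0.1851, 0.0292]
tcp_rot: [[0.173, 0.002, 0.985], [-0.985, 0.001, 0.173], [-0.0, -1.0, 0.002]]
force: [-1.3, -0.5, 6.1]
gripper_width: 0.0472
```

Request:
apply_moves:
  series:
    - {"slide":[0,-1,0],"roll":0}
    - {"slide":[0,-3,0],"roll":0}
    - {"slide":[0,-6,0],"roll":0}
    - {"slide":[0,-9,0],"roll":0}
    - {"slide":[0,-12,0],"roll":0}
    - {"slide":[0,-15,0],"roll":0}
    - {"slide":[0,-18,0],"roll":0}
    - {"slide":[0,-21,0],"roll":0}
    - {"slide":[0,-23,0],"roll":0}
    - {"slide":[0,-24,0],"roll":0}

```text
clock: 4.85
tool_pos: [0.4602, 0.1849, 0.27]
tcp_rot: [[0.174, 0.002, 0.985], [-0.985, 0.0, 0.174], [-0.0, -1.0, 0.002]]
force: [0.9, -0.4, -2.4]
gripper_width: 0.048
```

```bash
python3 - <<'E'
from h import *
o=bot.get_obs();print(o["qpos"].round(1),o["tool_pos"],o["clock"],o["gripper_width"],o["force"])
t=np.array([.4936,-.1545,.26]);R=o["tcp_rot"]
print((R.T@(t-o["tool_pos"])*100).round(2), np.degrees(np.arctan2(R[1,0],R[0,0])))
im,P=cloud("wrist");cv2.imwrite("pics/d.png",im)
E
```

```text
[   9.9   14.2  -41.6   89.6    9.6   79.8 -112.5] [0.46019372 0.18493289 0.27000148] 4.85 0.04799516922568412 [ 0.8585257  -0.43012236 -2.43585422]
[34.01  0.99 -2.61] -79.99881259989527
```

View pics/d.png

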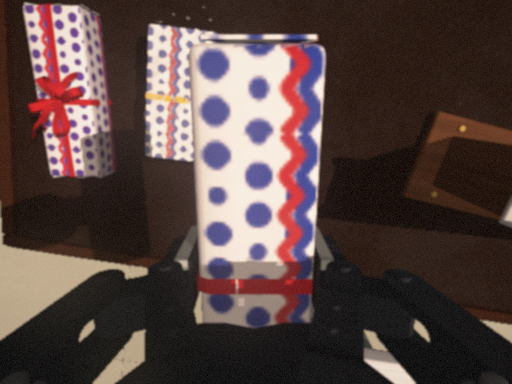

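The bar is held straight (top visible from 195 to 322 px), its red band is between the pads, and the slab and bow pack are undisturbed.

Request:
apply_moves:
  series:
    - {"slide":[3.4,0,-0.26],"roll":-7}
    - {"slide":[6.8,0,-0.52],"roll":-14}
    - {"slide":[10.2,0,-0.78],"roll":-21}
    - {"slide":[13.6,0,-1.04],"roll":-28}
    - {"slide":[17,0,-1.3],"roll":-35}
    - {"slide":[20.4,0,-1.56],"roll":-42}
    - {"slide":[23.8,0,-1.82],"roll":-49}
    - {"slide":[27.2,0,-2.08],"roll":-56}
    - {"slide":[30.6,0,-2.34],"roll":-63}
    - {"slide":[34,0,-2.6],"roll":-70}

```text
clock: 5.9
tool_pos: [0.4921, -0.1559, 0.2665]
tcp_rot: [[0.986, -0.003, 0.169], [-0.169, 0.001, 0.986], [-0.004, -1.0, 0.0]]
force: [0.7, 0.1, -2.9]
gripper_width: 0.0479
```

Request:
apply_moves:
  series:
    - {"slide":[0,0,0],"roll":-5.9}
    - {"slide":[0,0,0],"roll":-5.9}
    - {"slide":[0,0,0],"roll":-5.9}

```text
clock: 6.2
tool_pos: [0.4927, -0.1534, 0.2672]
tcp_rot: [[0.997, -0.002, 0.072], [-0.072, 0.002, 0.997], [-0.002, -1.0, 0.002]]
force: [-0.6, 1.0, -3.4]
gripper_width: 0.0476
```

```bash
cat > meas.py <<'E'
from h import *
o=bot.get_obs();print(o["qpos"].round(1),o["tool_pos"],o["clock"],o["gripper_width"],o["force"])
R=o["tcp_rot"];print("ang",np.degrees(np.arctan2(R[1,0],R[0,0])))
im,P=cloud("wrist");cv2.imwrite("pics/e.png",im)
s=np.array([.071,.9975]);x=np.array([.9975,-.071])
Q=P.reshape(-1,3);Q=Q[~np.isnan(Q[:,0])]
tz=o["tool_pos"][2]-.029+.067
T=Q[(abs(Q[:,2]-tz)<.006)&(abs(Q[:,0]-o["tool_pos"][0])<.06)&(Q[:,1]>o["tool_pos"][1]-.12)&(Q[:,1]<o["tool_pos"][1]+.15)]
print("bar n",len(T), "z",np.median(T[:,2]))
for n,C in(("wrist",Q),("top",cloud("top")[1].reshape(-1,3))):
    C=C[(C[:,2]>.03)];a=C[:,:2]@x;b=C[:,:2]@s
    for lo in np.arange(-.4,.05,.05):
        k=(b>lo)&(b<lo+.05)&(a>.43)&(a<.58)
        zf=.1021+(b+.1617)*.383
        k1=k&(abs(C[:,2]-zf-.033)<.006);k2=k&(abs(C[:,2]-tz)<.008)
        f=lambda v:(len(v),np.percentile(v,[1,99]).round(4).tolist()) if len(v)>10 else ""
        print(n,lo.round(2),"lip",f(a[k1]),"bar",f(a[k2]),f(b[k2]))
E
python3 meas.py
```

```text
[ 47.3  17.1 -41.1  86.7  11.2  80.6   1.4] [ 0.49273177 -0.15343265  0.26717777] 6.2 0.0475965734304376 [-0.56740905  1.03714552 -3.43923537]
ang -4.149327774813462
bar n 36438 z 0.30422154124969875
wrist -0.4 lip  bar  
wrist -0.35 lip  bar  
wrist -0.3 lip  bar  
wrist -0.25 lip  bar  
wrist -0.2 lip  bar  
wrist -0.15 lip  bar (11191, [0.4707, 0.5353]) (11191, [-0.138, -0.1004])
wrist -0.1 lip  bar (16836, [0.4807, 0.5252]) (16836, [-0.0994, -0.0504])
wrist -0.05 lip (55, [0.4556, 0.4583]) bar (8907, [0.4809, 0.5251]) (8907, [-0.0498, -0.0286])
wrist -0.0 lip  bar  
top -0.4 lip (211, [0.4581, 0.548]) bar  
top -0.35 lip (66, [0.4578, 0.5489]) bar  
top -0.3 lip (61, [0.4577, 0.4694]) bar  
top -0.25 lip (64, [0.4574, 0.4689]) bar (37, [0.4815, 0.5]) (37, [-0.2101, -0.2001])
top -0.2 lip (69, [0.4575, 0.4693]) bar (92, [0.4806, 0.4946]) (92, [-0.1999, -0.1668])
top -0.15 lip (75, [0.4575, 0.4691]) bar (246, [0.4665, 0.538]) (246, [-0.1216, -0.1003])
top -0.1 lip (83, [0.4575, 0.4695]) bar (577, [0.4813, 0.5265]) (577, [-0.0997, -0.0508])
top -0.05 lip (143, [0.4575, 0.5486]) bar (280, [0.4813, 0.5257]) (280, [-0.0494, -0.0266])
top -0.0 lip  bar
```

View pics/e.png

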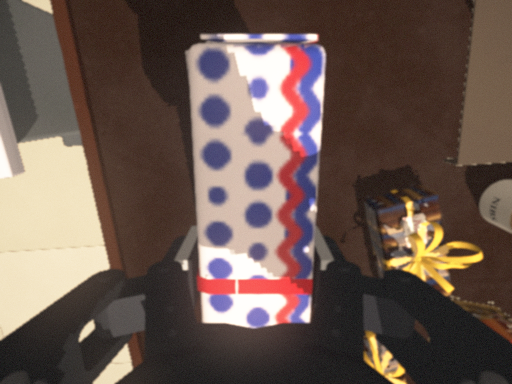

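The bar now lies along the chute axis, laterally centred at 0.503 against 0.503 for the chute. Its upper end is about 27 mm inside the chute's upper end. Next I lower it.

Request:
apply_moves:
  series:
    - {"slide":[0,1,0],"roll":0}
    - {"slide":[0,2.5,0],"roll":0}
    - {"slide":[0,4,0],"roll":0}
    - {"slide":[0,5,0],"roll":0}
    - {"slide":[0,6,0],"roll":0}
    - {"slide":[0,6.5,0],"roll":0}
    - {"slide":[0,7,0],"roll":0}
    - {"slide":[0,7,0],"roll":0}
    - {"slide":[0,7,0],"roll":0}

```text
clock: 7.2
tool_pos: [0.4937, -0.1548, 0.1986]
tcp_rot: [[0.997, 0.001, 0.072], [-0.072, -0.0, 0.997], [0.001, -1.0, -0.0]]
force: [0.6, 0.3, -2.0]
gripper_width: 0.0474
```

```bash
sed -i 's/pics\/e/pics\/f/' meas.py; python3 meas.py | grep -v wrist; python3 -c "
from h import *
im,_=cloud('scene');cv2.imwrite('pics/g.png',cv2.resize(im[110:230,250:380],None,fx=5,fy=5))"
```

```text
[ 46.8  19.6 -40.4  93.6  13.3  71.6  -0.3] [ 0.49371168 -0.15476937  0.19863751] 7.2 0.04744611797933418 [ 0.60839444  0.3287707  -1.98973787]
ang -4.123511633363116
bar n 36428 z 0.2356114061880054
top -0.4 lip (194, [0.4581, 0.5462]) bar  
top -0.35 lip (115, [0.4577, 0.5488]) bar  
top -0.3 lip (56, [0.4575, 0.4686]) bar  
top -0.25 lip (55, [0.4574, 0.469]) bar (37, [0.4821, 0.5013]) (37, [-0.2104, -0.2003])
top -0.2 lip (32, [0.4576, 0.4644]) bar (72, [0.4816, 0.4946]) (72, [-0.1999, -0.1654])
top -0.15 lip (82, [0.4574, 0.5484]) bar (191, [0.4687, 0.5324]) (191, [-0.1199, -0.1002])
top -0.1 lip (123, [0.4577, 0.549]) bar (476, [0.4822, 0.5277]) (476, [-0.0994, -0.0508])
top -0.05 lip (172, [0.4576, 0.5483]) bar (217, [0.4823, 0.5271]) (217, [-0.0499, -0.0281])
top -0.0 lip  bar
```

View pics/g.png

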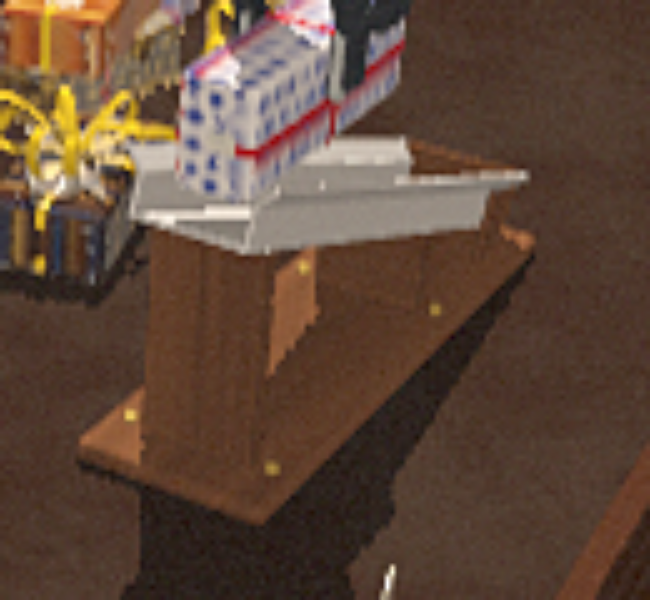

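The close-up shows the upper end of the bar (180–270 px) entering between the flared walls (130–250 px), centred. I lower the last centimetre in small steps.

Request:
apply_moves:
  series:
    - {"slide":[-0.05,0.4,0],"roll":0}
    - {"slide":[-0.05,0.8,0],"roll":0}
    - {"slide":[-0.05,1.1,0],"roll":0}
    - {"slide":[-0.05,1.1,0],"roll":0}
    - {"slide":[-0.05,1.1,0],"roll":0}

```text
clock: 7.85
tool_pos: [0.4928, -0.1547, 0.1871]
tcp_rot: [[0.997, -0.0, 0.072], [-0.072, 0.0, 0.997], [-0.0, -1.0, 0.0]]
force: [-0.1, 0.2, -2.0]
gripper_width: 0.0479
```

Request:
apply_moves:
  series:
    - {"slide":[0,0.2,0],"roll":0}
    - {"slide":[0,0.2,0],"roll":0}

```text
clock: 8.05
tool_pos: [0.4928, -0.1547, 0.1851]
tcp_rot: [[0.997, -0.0, 0.072], [-0.072, 0.0, 0.997], [-0.0, -1.0, 0.0]]
force: [0.6, 0.1, -2.5]
gripper_width: 0.0477
```

Request:
apply_moves:
  series:
    - {"slide":[0,0,0],"roll":0}
    - {"slide":[0,0,0],"roll":0}
    - {"slide":[0,0,0],"roll":0}
    - {"slide":[0,0,0],"roll":0}
    - {"slide":[0,0,0],"roll":0}
    - {"slide":[0,0,0],"roll":0}
    - {"slide":[0,0,0],"roll":0}
    - {"slide":[0,0,0],"roll":0}
    - {"slide":[0,0,0],"roll":0}
    - {"slide":[0,0,0],"roll":0}
  hand: 8

```text
clock: 9.05
tool_pos: [0.4929, -0.1547, 0.1853]
tcp_rot: [[0.997, -0.0, 0.072], [-0.072, -0.0, 0.997], [-0.0, -1.0, -0.0]]
force: [-0.1, -0.4, 0.1]
gripper_width: 0.0799
```

Request:
apply_moves:
  series:
    - {"slide":[0,-1,0],"roll":0}
    - {"slide":[0,-3,0],"roll":0}
    - {"slide":[0,-6,0],"roll":0}
    - {"slide":[0,-9,0],"roll":0}
    - {"slide":[0,-12,0],"roll":0}
    - {"slide":[0,-14,0],"roll":0}
    - {"slide":[0,-15,0],"roll":0}
    - {"slide":[0,-15,0],"roll":0}

```text
clock: 9.85
tool_pos: [0.4937, -0.1546, 0.3369]
tcp_rot: [[0.997, 0.003, 0.072], [-0.072, -0.001, 0.997], [0.003, -1.0, -0.001]]
force: [-0.1, 0.0, 0.5]
gripper_width: 0.08
```

```bash
python3 - <<'E'
from h import *
o=bot.get_obs();print(o["tool_pos"],o["clock"],o["force"])
im,P=cloud("top");cv2.imwrite("pics/h.png",cv2.resize(im[130:240,100:500],None,fx=2,fy=2))
im2,_=cloud("scene");cv2.imwrite("pics/i.png",cv2.resize(im2[60:360,60:460],(800,600)))
s=np.array([.077,.997]);x=np.array([.997,-.077])
Q=P.reshape(-1,3);a=Q[:,:2]@x;b=Q[:,:2]@s;zf=.1021+(b+.1617)*.383
h=(Q[:,2]-zf)*.934;k=(a>.46)&(a<.55)&(b<0)&(b>-.42)&(h>.058)&(h<.075)
print(k.sum(),"lat",np.percentile(a[k],[1,99]),"s",np.percentile(b[k],[1,99]),"h",np.median(h[k]),"z",np.median(Q[k,2]))
E
```

```text
[ 0.49370509 -0.15457426  0.33692135] 9.85 [-0.11127676  0.04325405  0.45219961]
478 lat [0.47714003 0.52491468] s [-0.38660274 -0.21364667] h 0.06565546424203884 z 0.10415779252252261
```

View pics/i.png

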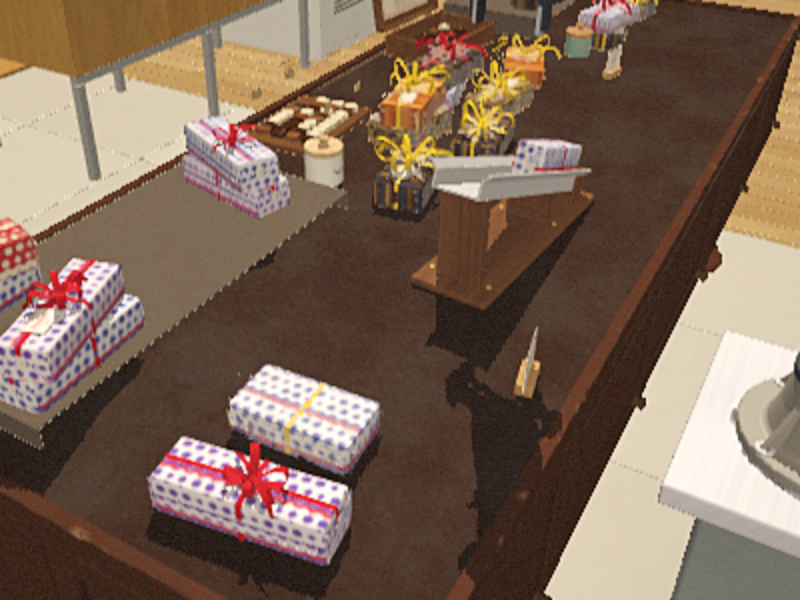

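The bar lies on edge in the lower end of the chute (about 515–580, 140–170 px), and the other packs are where they were. Its lower top edge measures s = -0.387 against -0.389 expected at the stop.

```bash
python3 -c "
from h import *
P=np.load('top.npy');Q=cloud('top')[1]
for (a,b,c,d) in [(225,235,285,355),(300,235,358,325)]:
    q=Q[int(b/1.5625):int(d/1.5625),int(a/1.5625):int(c/1.5625)].reshape(-1,3);q=q[q[:,2]>.03]
    print(cv2.boxPoints(cv2.minAreaRect((q[:,:2]*1000).astype(np.float32))).round().tolist())
print(bot.hand_in())"
```

```text
[[397.0, 437.0], [406.0, 370.0], [601.0, 398.0], [591.0, 465.0]]
[[442.0, 326.0], [446.0, 239.0], [601.0, 246.0], [598.0, 332.0]]
the job is handed in; nothing more can be done
None
```

I fed the bow-less bar into the chute and handed the job in at about 10 s of the 38 s allowed. I gripped it across its 48 mm width, lined it up with the chute and lowered its upper end between the side walls. After I let go, it slid down to the wooden stop by itself.

- **Bar at the stop:** it rests on its narrow edge with its top 66 mm above the floor (67 mm expected). Its lower end is within about 2 mm of where it should be against the stop. It sits about 2 mm off-centre between the walls.
- **Other packs:** the bow pack and the slab have not moved, to within about 2 mm.
- **Robot:** the gripper is about 15 cm above its release height and touching nothing. The largest wrist force in the readings after each move was about 6 N.

Two move calls were refused as invalid input because I had left out the roll value; nothing moved, and I sent them again. No final check failed or disagreed.

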